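# Return the drained rinse basket to its row

### The arm

A 6-joint arm with a two-finger parallel gripper is mounted at the origin on the work surface. World frame = base frame: x ahead of the robot, y to its left, z up, the work surface at z = 0. Lengths are in mm, angles in rad, forces in N, time in s.
With the tool pointing down it reaches from about 350 to 925 mm from the base axis. Payload 6.4 kg.
Tool frame: the origin (TCP) lies at the very end of the fingers, on their centre line; the grasp point (between the pads) lies 19 mm behind it (robot.hold_point_z is the distance from the TCP to the grasp point, in mm); z points along the fingers, y is the line along which they close (so a half turn about z gives the same grasp; the last joint's range is limited). The gripper opens to 85 mm and grips with 20 to 120 N. Pads are 22 mm wide; open, the fingers measure 114 mm over their backs; the gripper's body (76 mm by 85 mm) begins 54 mm behind the grasp point. The pads swing forward as they close: fully open they stand 13 mm farther back than shut.
Start: joints at [-1.524, 0.245, 1.558, -0, 1.339, -0.174], TCP at [142.361, -634.23, 231.29] pointing down, gripper open.
Joint ranges: [-3.13, 3.13], [-1.02, 2.26], [0.13, 2.54], [-0.95, 4.09], [0.21, 2.88], [-2.74, 2.74]. Speed limits (rad/s): [2.57, 2.57, 3.14, 3.14, 3.14, 3.14].

### API

Orientations are given as a unit quaternion [x, y, z, w].
In Python, from plant import state, viewer, job, robot gives the robot as it stands.
- The arm moves only by the tool carry_out, never from a script. Its argument "motion" is one flat list of numbers, 6 for each row, row after row: the shift along the tool's x, y, z each as a share of 300 mm, from -1 to 1, then the turn, a rotation vector about the tool's x, y, z each as a share of pi rad, from -1 to 1. In form: [dx, dy, dz, wx, wy, wz, dx, dy, dz, wx, wy, wz, ...]. A call has 1 to 12 rows; each row is the pose to reach, as a shift and turn from the pose commanded when the call began, along the tool's axes at that moment, turning the shorter way round; what a row does not reach only later rows make up. A row lasts 1/12 s, in which the tool goes at most 41.7 mm and 7.16 degrees, less where a joint would pass 70% of its speed; a pose out of reach is approached as far as the arm can. A call with a number of a shift or a turn outside -1 to 1 is refused whole. A call with a gripper value outside its range is refused whole. "gripper" is the opening, from 0 (shut) to 1 (fully open), set as the call begins (left out, the last holds). The fingers move at their own pace and stop on an object; "grip_force" is the grip in N (left out, the last holds). Time passes only in rows, so rows that repeat a pose let the fingers close. It gives the time, the measured TCP pose, the force, the opening and the grip force at its end, in the units of the state.
- state(): the state, without advancing time (a new reading comes with each control period).
- viewer.capture(name): name is "scene" or "side" or "wrist"; returns a dict with "pixels" (480x640x3 uint8, red, green, blue), "mtx" (3x3 intrinsics, pixels), "R" (3x3) and "t" (3): a world point X has camera coordinates R X + t. Camera axes: x right, y down, z forward; pixel columns grow to the right and rows downward; lengths in mm; the calibration is good to about 2 mm. The wrist camera is an equidistant fisheye: a pixel r from the principal point sees the ray r / f radians off the axis. A picture is of the moment at which its call begins. There is no depth.
- job.finish_job(): hands the job in; it is judged then, once.
The state is a dict: "clock": time; "joint_positions": joint angles; "qvel": joint speeds; "tau": joint torques, N m; "ee_pos": TCP position; "tcp_rot": TCP orientation; "ft_force": force on the tool from outside, world axes, zero at the start; "torque": the same for the moment, N m; "opening": finger opening in mm; "finger_force": force on a finger pad.
Only numpy, scipy, OpenCV 4.12 (cv2) and the standard library are available. Lean on these libraries where they do the work, as an engineer would, in place of code of your own. Each camera call takes 0.05 s, during which the arm holds its last target. There are 200 camera calls.

### The job

Lift the deep rinse basket up and off its hook on the drip stand, leaving the shallow basket hanging, set it down (do not drop it) on the open front part of the low white shelf and let go. Then slide it straight back under the upper board until its back meets the rear lip, upright and square, as the next one in the row: closely beside the last basket with less than about 15 mm between them. Do not shift the baskets already in the row, nor the bone, the pink drill box and the white dish near them.

Things in the scene. Friction and masses are not known exactly. Their poses are not given: they have to be found in the camera images.
- deep_basket: The basket to return, on either hook of the stand: plain steel open box 90 (x) x 74 (y) x 55 high, walls 3, with a rigid upright bail across y in its middle, 120 high in all. 0.2 to 0.42 kg. Origin: centre of the underside; z up. A half turn leaves it the same.
- bail (a point): Centre of the top face of the deep basket's bail, 120 above its underside. Top bar 44 (y) x 8 (x) x 12 high; below it two uprights 8 x 8, 28 apart; the hook passes between them along x, under the bar.
- shallow_basket: The other hanging basket, to be left on its hook: same make, smaller and shallow, box 70 (x) x 60 (y) x 25 high, same 44 mm bail, 85 high in all. Origin: centre of the underside.
- stand: Fixed drip stand with two posts (12 diameter, 186 high) at y +65 and -65; origin on the table between them. From each a level 8 mm rod, axis at height 164, runs 98 to -x (towards the robot), its tip turned up to 182 at x = -102. Baskets hang at x = -75: raise one about 20, then draw it 40 or more to -x. Drip tray below, 14 high.
- shelf: Fixed low shelf open to its -x (towards the robot); origin on the table. Board top at height 30, x from -120 (front edge) to +90, where a 40 high rear lip stands; y -145 to +145. End panel with inner face at y = -137; at the +y end only a thin post at the rear corner. A basket standing home has its centre at x = +45.
- upper_board (a point): Middle of the lower front edge of the shelf's narrow upper board (166 to 178 above the table, small things on it up to 192, shelf x +37 to +100, full width). It covers the handles of the row, so a basket cannot be held from above there: set it down in front (centre near shelf x = -60) and push it in.
- row_b: Deep basket of the same size, with bones in it (0.55 kg), standing in the row against the rear lip, next to the free place, which is on its +y side. Origin: centre of the underside; axes as the shelf's. A basket beside it touches it at 74 between centres along y.
- row_a: Deep basket like row_b, at the far (-y) end of the row against the end panel.
- bone: Brown long bone, about 135 x 44 x 24, lying on a flat piece of foil between the stand and the shelf; a bystander.
- drill_unit: Pink drill control box, 130 x 110 x 113, at the back; a bystander.
- dish: White ceramic dish, 90 diameter, 35 high; a bystander at the back.

How it is judged (in metres and radians):
On the way, in this order (a step that is already met when the one before it is completed fails the run):
1. the deep basket is lifted off its hook and carried clear of the stand (horizontal distance between deep_basket and stand above 0.16 m and height (world z) of deep_basket above 0.03 m), for 0.1 s.
2. it stands upright on the shelf's board in front of its place, let go (x of deep_basket in the frame of shelf below 0.02 m and z of deep_basket in the frame of shelf between 0.026 and 0.035 m and angle between deep_basket's own z axis and vertical below 0.08 rad and contact force between deep_basket and shelf above 0.5 N and contact force between deep_basket and the fingers below 0.1 N), for 0.1 s.
At the end, for the whole second after the job is handed in: Deep basket released, at rest, upright (0.06 rad) on the shelf board, back within 6 mm of the rear lip, square within 0.10 rad, at most 16 mm from row_b; row_a and row_b within 12 mm of their starts; shallow basket still on its hook, within 30 mm of its start (y of deep_basket in the frame of row_b between 0.07 and 0.09 m and x of deep_basket in the frame of shelf between 0.039 and 0.05 m and z of deep_basket in the frame of shelf between 0.026 and 0.035 m and angle between deep_basket's own z axis and vertical below 0.06 rad and angle between the x axis of deep_basket and the x axis of shelf, either way round below 0.1 rad and linear speed of deep_basket below 0.02 m/s and contact force between deep_basket and shelf above 0.5 N and distance of each of row_b, row_a from where it was at the start of the episode below 0.012 m and height (world z) of shallow_basket above 0.085 m and distance of shallow_basket from where it was at the start of the episode below 0.03 m); the robot touches nothing.
It fails at once if the deep basket is dropped or knocked (moves over 0.6 m/s with no part of the robot touching it) (linear speed of deep_basket above 0.6 m/s and contact force between deep_basket and the fingers below 0.05 N and contact force between deep_basket and the arm below 0.05 N).
It fails at once if the deep basket is tipped by more than 0.8 rad (angle between deep_basket's own z axis and vertical above 0.8 rad).
It fails at once if the shallow basket comes off its hook (height (world z) of shallow_basket below 0.07 m or distance of shallow_basket from where it was at the start of the episode above 0.08 m).
It fails at once if a basket of the row, the bone, the drill unit or the dish is shifted by more than 30 mm (distance of any of row_a, row_b, bone, drill_unit, dish from where it was at the start of the episode above 0.03 m).
It also fails if it takes over 54 s, if anything falls off the work surface, if the arm or the gripper's body presses on something with over 40 N, if the wrist force passes 120 N, or if a joint passes its speed limit or range.

## Working session

There is one attempt and no reset: what is moved stays moved. The work goes in short steps, Python scripts to look and compute and a tool call to move; the robot and the scene stay as the last step left them, time stands still between calls to the robot, and variables do not carry over. Pictures are saved under pics/ and viewed, at most 12 in all, crops included, and the job is handed in when it is done.

Besides the shell and the picture viewer there is one more tool, called after "Request:" by a JSON object that holds its "op" and its "data". carry_out: Moves the arm, as the interface text tells. Shift numbers are shares of 300 mm and turn numbers shares of pi rad, none past 1 either way. Its arguments: {"type":"object","properties":{"motion":{"type":"array","items":{"type":"number","minimum":-1,"maximum":1}},"gripper":{"type":"number"},"grip_force":{"type":"number"}},"required":["motion"]}

```bash
mkdir -p pics; ls; cat > h.py <<'E'
import cv2,numpy as np
from plant import state,viewer,job,robot
def snap(n,f):
    c=viewer.capture(n); p=np.asarray(c["pixels"]); cv2.imwrite(f"pics/{f}.png",p[:,:,::-1]); np.savez(f"pics/{f}.npz",p=p,K=c["mtx"],R=c["R"],t=c["t"]); return c
def load(f): return np.load(f"pics/{f}.npz")
def ray(c,u,v):
    K,R,t=c["K"],c["R"],c["t"]; d=R.T@np.linalg.solve(K,[u,v,1.]); return -R.T@t,d/np.linalg.norm(d)
def onz(c,u,v,z):
    o,d=ray(c,u,v); return o+d*(z-o[2])/d[2]
def tri(a,b):
    A=0;y=0
    for o,d in (a,b):
        P=np.eye(3)-np.outer(d,d);A=A+P;y=y+P@o
    X=np.linalg.solve(A,y); return X,[np.linalg.norm((np.eye(3)-np.outer(d,d))@(X-o)) for o,d in (a,b)]
def proj(c,X):
    q=c["K"]@(c["R"]@np.asarray(X,float)+c["t"]); return q[:2]/q[2]
E
python3 - <<'E'
from h import *
for n in("scene","side"):
    c=snap(n,n+"0"); print(n,c["mtx"][0,0],-c["R"].T@c["t"],c["R"][2])
print(state())
E
```

```text
pics
scene 460.4912605501566 [1361.1206821    83.97461031  963.44979373] [-0.64885871 -0.11669279 -0.75190769]
side 539.0625980965111 [ 108.59816953  555.64255894 1210.83458588] [ 0.38405794 -0.43231351 -0.8158459 ]
{'clock': 0.1, 'joint_positions': array([-1.52406570e+00,  2.45729768e-01,  1.55891531e+00,  2.92049510e-06,
        1.33872028e+00, -1.74118251e-01]), 'qvel': array([ 5.67759442e-04,  1.27219367e-03, -2.06694542e-03,  1.24024715e-05,
       -2.12962454e-03, -3.66758601e-04]), 'tau': array([ 8.26539963e-05, -4.30670822e+01, -3.27128577e+01, -1.89877774e-04,
        2.83077279e-03,  4.21521975e-06]), 'ee_pos': array([ 142.35816407, -633.69161289,  230.28730854]), 'tcp_rot': array([ 9.93909061e-01,  1.10199788e-01,  5.78347507e-05, -8.84462038e-04]), 'ft_force': array([ 0.0965675 ,  0.28001707, -0.67554522]), 'torque': array([-0.03837114,  0.01007059, -0.03600002]), 'finger_force': 0.0, 'opening': 85.18702043125441}
```

View pics/scene0.png

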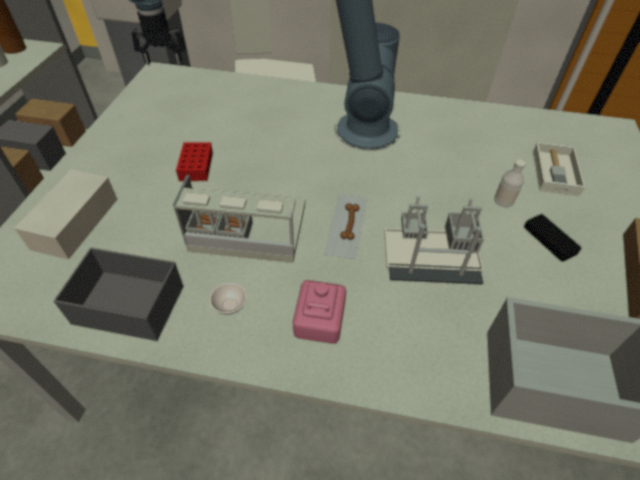

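View pics/side0.png

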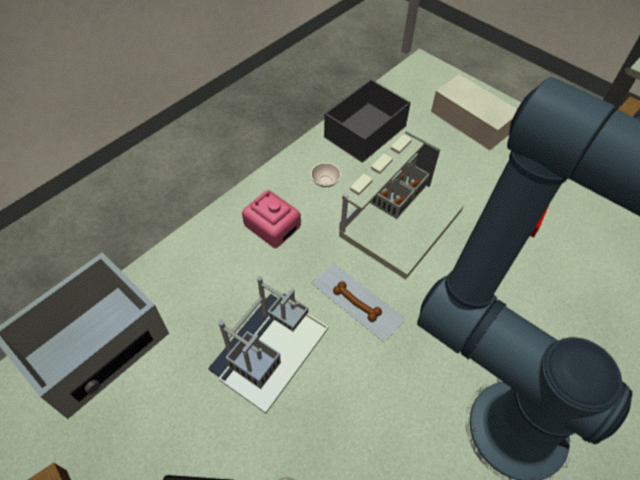

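Scene: stand at (415–475, 200–280), the deep basket on the right (+y) hook at (463,230), shallow one at (413,222). Shelf is at (180–305, 185–258) with its free place at the +y side. The side view shows the same: shelf front edge runs (408,274)–(462,208), deep basket at (253,360). I'll enlarge these.

```bash
python3 - <<'E'
from h import *
def tiles(f,a,b,k):
    im=cv2.imread(f"pics/{f}.png"); T=[]
    for x0,y0,w,h in(a,b):
        t=cv2.resize(im[y0:y0+h,x0:x0+w],None,fx=k,fy=k,interpolation=cv2.INTER_CUBIC)
        for g in range(0,w,10): cv2.putText(t,str(x0+g),(g*k,8),0,.3,(0,0,255),1); cv2.line(t,(g*k,9),(g*k,14),(0,0,255),1)
        for g in range(10,h,10): cv2.putText(t,str(y0+g),(0,g*k+3),0,.3,(255,0,0),1); 
        T.append(t)
    h=max(t.shape[0] for t in T); T=[cv2.copyMakeBorder(t,0,h-t.shape[0],0,4,0) for t in T]
    return np.hstack(T)
cv2.imwrite("pics/z1.png",tiles("scene0",(382,190,105,98),(178,172,134,95),3)); 
cv2.imwrite("pics/z2.png",tiles("side0",(205,270,125,145),(330,128,138,150),3))
E
```

```text
(no output)
```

View pics/z1.png

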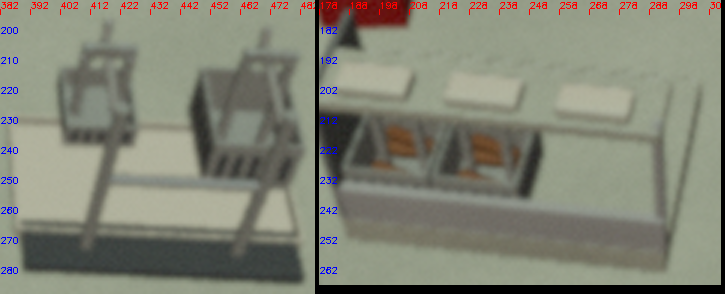

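View pics/z2.png

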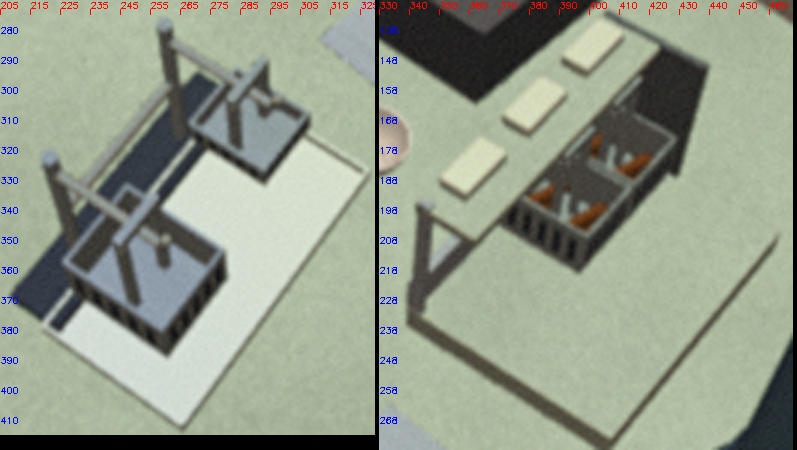

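The crops show stand posts, hook tips, basket rims, the shelf's front edge and the row clearly. I'll read pixels from them and cast rays.

```bash
python3 - <<'E'
from h import *
s=load("side0"); c=load("scene0")
A=lambda x,y:(205+x/3,270+y/3); B=lambda x,y:(330+(x-379)/3,128+y/3)
np.set_printoptions(precision=1,suppress=True)
for n,p,z in [("post+",A(50,160),186),("post-",A(166,25),186),("tip+",A(164,241),182),("tip-",A(271,98),182),
 ("rimL",A(62,262),115),("rimR",A(226,250),115),("rimN",A(165,332),115),("rimB",A(127,188),115),("bar1",A(115,240),180),("bar2",A(158,197),180),
 ("tray near",A(182,427),14),("tray left",A(42,328),14),("tray right",A(370,172),14),
 ("front+",B(608,440),30),("front-",B(777,237),30),("rear+",B(410,318),30),
 ("rbN",B(582,254),85),("rbfront-",B(625,205),85),("raN",B(677,138),85),("ub+",B(475,242),178),("ub-",B(660,47),178)]:
    print(n,onz(s,*p,z))
S=lambda x,y:(382+x/3,190+y/3)
for n,p,z in [("post+",S(265,33),186),("post-",S(107,25),186),("bar1",S(220,57),180),("bar2",S(297,56),180),("rim",S(202,148),115),("rim",S(302,150),115),("rim",S(198,70),115)]:
    print("sc",n,onz(c,*p,z))
T=lambda x,y:(178+(x-319)/3,172+y/3)
for n,p,z in [("lip+",T(665,225),40),("lip-",T(340,185),40),("lipb+",T(665,225),70),("lipb-",T(340,185),70),("ub",T(660,137),178),("rb-b",T(435,185),85),("rbR",T(540,118),85)]:
    print("sc",n,onz(c,*p,z))
print(tri(ray(s,*A(50,160)),ray(c,*S(265,33))),tri(ray(s,*A(166,25)),ray(c,*S(107,25))))
E
```

```text
post+ [581.1 319.1 186. ]
post- [601.  189.4 186. ]
tip+ [481.9 305.5 182. ]
tip- [504.7 178.4 182. ]
rimL [547.6 349.7 115. ]
rimR [468.8 263.6 115. ]
rimN [457.  335.1 115. ]
rimB [555.8 279.2 115. ]
bar1 [507.3 327.1 180. ]
bar2 [508.9 285.6 180. ]
tray near [428.2 355.7  14. ]
tray left [559.5 376.2  14. ]
tray right [464.4 110.3  14. ]
front+ [ 412.7 -128.7   30. ]
front- [ 431.7 -412.4   30. ]
rear+ [ 619.5 -108.4   30. ]
rbN [ 531.1 -233.    85. ]
rbfront- [ 537.2 -303.6   85. ]
raN [ 550.5 -401.3   85. ]
ub+ [ 567.  -117.9  178. ]
ub- [ 588.8 -399.7  178. ]
sc post+ [497.8 298.6 186. ]
sc post- [515.4 172.3 186. ]
sc bar1 [527.1 264.2 180. ]
sc bar2 [512.8 325.2 180. ]
sc rim [568.1 265.  115. ]
sc rim [553.2 345.6 115. ]
sc rim [478.  260.5 115. ]
sc lip+ [ 610.4 -120.6   40. ]
sc lip- [ 625.  -414.2   40. ]
sc lipb+ [ 634.8 -113.9   70. ]
sc lipb- [ 648.9 -398.    70. ]
sc ub [ 635.5 -114.7  178. ]
sc rb-b [ 644.2 -311.5   85. ]
sc rbR [ 549.2 -247.7   85. ]
(array([555. , 307.4, 229.6]), [np.float64(22.475177494373668), np.float64(22.475177494373696)]) (array([575.3, 185.5, 231.8]), [np.float64(20.09192468464777), np.float64(20.09192468464768)])
```

```bash
cat >> h.py <<'E'
from scipy.spatial.transform import Rotation as Ro
np.set_printoptions(precision=4,suppress=True)
def tool(yaw,pitch=0,roll=0): # tool x at world yaw, z down; pitch>0 leans fingertips forward (+x)
    return Ro.from_euler("z",yaw)*Ro.from_euler("x",np.pi)*Ro.from_euler("y",pitch)
def rows(*targets):
    """targets (pos,Rotation) -> rows relative to the present pose"""
    s=state(); p=s["ee_pos"]; r=Ro.from_quat(s["tcp_rot"]); out=[]
    for pos,q in targets:
        d=r.inv().apply(np.asarray(pos)-p)/300; w=(r.inv()*q).as_rotvec()/np.pi
        out.append(np.r_[d,w]); print(out[-1].round(3).tolist(),"dist",np.linalg.norm(d)*300)
    return out
def fish(f,u,v):
    c=load(f);K=c["K"];x=(u-K[0,2])/K[0,0];y=(v-K[1,2])/K[1,1];r=np.hypot(x,y)
    d=np.array([np.sin(r)*x/r,np.sin(r)*y/r,np.cos(r)]) if r>0 else np.array([0,0,1.])
    return -c["R"].T@c["t"],c["R"].T@d
def fz(f,u,v,z):
    o,d=fish(f,u,v); return o+d*(z-o[2])/d[2]
def fproj(f,X):
    c=load(f); q=c["R"]@np.asarray(X,float)+c["t"]; n=np.hypot(q[0],q[1]); a=np.arctan2(n,q[2])
    return np.array([c["K"][0,2],c["K"][1,2]])+a*q[:2]/n*np.array([c["K"][0,0],c["K"][1,1]])
E
python3 - <<'E'
from h import *
rows(([300,-440,330],tool(.15)),([420,-240,330],tool(.1)))
c=viewer.capture("wrist"); print(-c["R"].T@c["t"],c["R"][2],c["mtx"])
E
```

```text
[0.654, -0.515, -0.331, -0.001, -0.0, 0.023] dist 268.90520667944463
[1.191, -1.078, -0.33, -0.001, -0.0, 0.038] dist 491.95598986044155
[ 206.2737 -619.2105  372.8162] [-0.2523 -0.0561 -0.966 ] [[371.6483   0.     318.483 ]
 [  0.     371.6483 240.3551]
 [  0.       0.       1.    ]]
```

Request:
{"op": "carry_out", "data": {"motion": [0.65, -0.52, -0.33, 0, 0, 0.023, 0.65, -0.52, -0.33, 0, 0, 0.023, 0.65, -0.52, -0.33, 0, 0, 0.023, 0.65, -0.52, -0.33, 0, 0, 0.023, 0.65, -0.52, -0.33, 0, 0, 0.023, 0.65, -0.52, -0.33, 0, 0, 0.023, 0.65, -0.52, -0.33, 0, 0, 0.023], "gripper": 1}}

```text
clock: 0.73
ee_pos: [300.8, -436.7, 332.7]
tcp_rot: [0.997, 0.076, 0.001, 0.001]
ft_force: [1.6, -0.8, -0.1]
opening: 85.2
finger_force: 0.0
```

```bash
python3 - <<'E'
from h import *
print(state()["ee_pos"]); rows(([420,-240,330],tool(.08)))
E
```

```text
[ 300.8158 -436.7231  332.6696]
[0.492, -0.588, 0.008, 0.001, -0.001, 0.023] dist 230.02603421582427
```

Request:
{"op": "carry_out", "data": {"motion": [0.49, -0.59, 0.01, 0, 0, 0.023, 0.49, -0.59, 0.01, 0, 0, 0.023, 0.49, -0.59, 0.01, 0, 0, 0.023, 0.49, -0.59, 0.01, 0, 0, 0.023, 0.49, -0.59, 0.01, 0, 0, 0.023, 0.49, -0.59, 0.01, 0, 0, 0.023, 0.49, -0.59, 0.01, 0, 0, 0.023, 0.49, -0.59, 0.01, 0, 0, 0.023, 0.49, -0.59, 0.01, 0, 0, 0.023]}}

```text
clock: 1.48
ee_pos: [417.4, -242.8, 327.1]
tcp_rot: [0.999, 0.038, -0.0, 0.0]
ft_force: [0.0, 0.1, 0.1]
opening: 85.4
finger_force: 0.0
```

```bash
python3 - <<'E'
from h import *
snap("wrist","w1"); print(state()["ee_pos"],state()["clock"])
rows(([510,-20,330],tool(.15)))
E
```

```text
[ 417.2314 -243.207   327.1196] 1.5333
[0.364, -0.719, -0.01, -0.0, 0.0, -0.024] dist 241.73470781756345
```

View pics/w1.png

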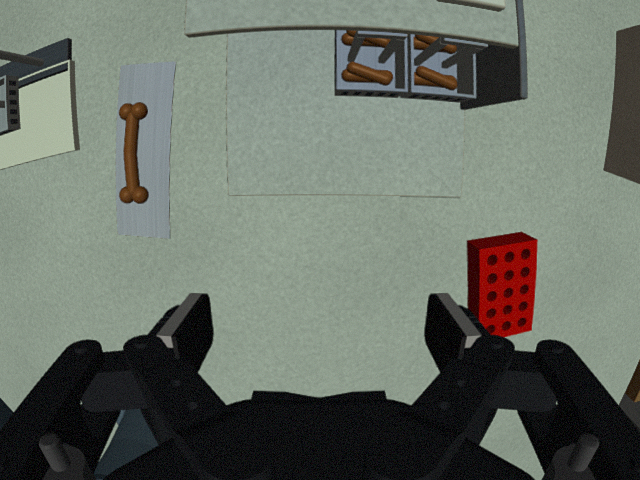

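The wrist view shows the shelf front corners at (228,195) and (460,197), row_b's front rim from (336,91) to (409,93), row_a's to (476,96), and the upper board's front edge from (186,36) to (523,45).

```bash
python3 - <<'E'
from h import *
P={}
for n,u,v,z in [("f+",228,195,30),("f-",460,197,30),("left up",228,40,30),("rb+",335,92,85),("rb-",408.5,93,85),("ra-",476,96,85),("ub+",186,36,166),("ub-",521,46,166)]:
    P[n]=fz("w1",u,v,z); print(n,P[n])
for a,b in [("f+","f-"),("rb+","rb-"),("rb+","ra-"),("ub+","ub-")]:
    d=P[a]-P[b]; print(a,b,np.linalg.norm(d),"yaw",np.arctan2(-d[0],d[1]))
d=P["left up"]-P["f+"]; print("yaw x",np.arctan2(d[1],d[0]))
E
```

```text
f+ [ 413.826 -132.987   30.   ]
f- [ 434.8221 -419.4436   30.    ]
left up [ 604.1012 -120.2987   30.    ]
rb+ [ 537.1471 -250.5812   85.    ]
rb- [ 544.8458 -326.768    85.    ]
ra- [ 554.0307 -403.234    85.    ]
ub+ [ 571.4739 -118.6777  166.    ]
ub- [ 595.6206 -411.5554  166.    ]
f+ f- 287.225113529184 yaw 0.0731650986327361
rb+ rb- 76.57472062903004 yaw 0.10070840528639671
rb+ ra- 153.58356177737195 yaw 0.11015396427335121
ub+ ub- 293.8713330164675 yaw 0.0822603665878189
yaw x 0.06658517196884761
```

Request:
{"op": "carry_out", "data": {"motion": [0.36, -0.72, -0.01, 0, 0, -0.024, 0.36, -0.72, -0.01, 0, 0, -0.024, 0.36, -0.72, -0.01, 0, 0, -0.024, 0.36, -0.72, -0.01, 0, 0, -0.024, 0.36, -0.72, -0.01, 0, 0, -0.024, 0.36, -0.72, -0.01, 0, 0, -0.024, 0.36, -0.72, -0.01, 0, 0, -0.024]}}

```text
clock: 2.12
ee_pos: [510.0, -15.7, 330.2]
tcp_rot: [0.997, 0.078, 0.0, -0.001]
ft_force: [0.6, -0.4, 0.4]
opening: 85.5
finger_force: 0.0
```

```bash
python3 - <<'E'
from h import *
rows(([430,240,330],tool(.153)))
E
```

```text
[-0.131, -0.883, 0.002, -0.0, -0.0, 0.001] dist 267.9113636496114
```

Request:
{"op": "carry_out", "data": {"motion": [-0.13, -0.88, 0, 0, 0, 0, -0.13, -0.88, 0, 0, 0, 0, -0.13, -0.88, 0, 0, 0, 0, -0.13, -0.88, 0, 0, 0, 0, -0.13, -0.88, 0, 0, 0, 0, -0.13, -0.88, 0, 0, 0, 0, -0.13, -0.88, 0, 0, 0, 0, -0.13, -0.88, 0, 0, 0, 0, -0.13, -0.88, 0, 0, 0, 0]}}

```text
clock: 2.87
ee_pos: [430.8, 235.5, 330.1]
tcp_rot: [0.997, 0.076, -0.0, 0.0]
ft_force: [-0.3, -0.9, 0.5]
opening: 85.6
finger_force: 0.0
```

```bash
python3 - <<'E'
from h import *
snap("wrist","w2"); print(state()["ee_pos"],state()["clock"])
E
```

```text
[431.0543 234.9216 330.1401] 2.9167
```

View pics/w2.png

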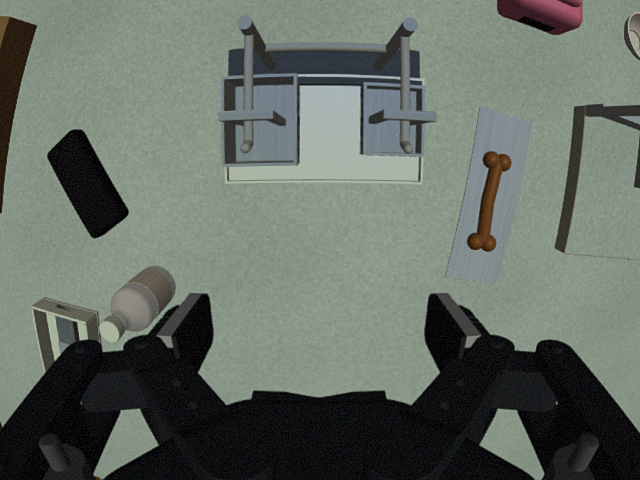

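Wrist view over the stand: post tops at (246,23) and (410,26), hook tips at (247,146) and (407,148), deep bail's top bar about (220–274, 116), and the deep basket's rim at (223–298, 76–164).

```bash
python3 - <<'E'
from h import *
for n,u,v,z in [("post+",246,23,186),("post-",410,26,186),("tip+",247,146,182),("tip-",407,148,182),("barL",220,116,180),("barR",274,115.5,180),("rimFL",223,164,115),("rimFR",298,164,115),("rimBL",226,77,115)]:
    print(n,fz("w2",u,v,z))
y=.153
rows(([507,307.5,260],tool(y)),([507,307.5,156],tool(y)))
E
```

```text
post+ [584.1575 315.9344 186.    ]
post- [602.3408 189.1913 186.    ]
tip+ [485.8086 300.486  182.    ]
tip- [503.735  175.9836 182.    ]
barL [507.2199 326.1044 180.    ]
barR [512.3505 282.9582 180.    ]
rimFL [463.2456 334.7267 115.    ]
rimFR [472.8219 261.621  115.    ]
rimBL [548.8997 343.7463 115.    ]
[0.287, -0.201, 0.234, 0.0, 0.0, -0.001] dist 126.31311179659103
[0.287, -0.202, 0.58, 0.0, 0.0, -0.001] dist 203.3719300352605
```

```bash
python3 - <<'E'
from h import *
y=.143
rows(([509,305.5,240],tool(y)),([509,305.5,155],tool(y)))
E
```

```text
[0.292, -0.194, 0.3, 0.0, 0.0, 0.002] dist 138.4993683118224
[0.292, -0.194, 0.584, 0.0, 0.0, 0.002] dist 204.28140183484606
```

Request:
{"op": "carry_out", "data": {"motion": [0.29, -0.19, 0.3, 0, 0, 0.002, 0.29, -0.19, 0.3, 0, 0, 0.002, 0.29, -0.19, 0.3, 0, 0, 0.002, 0.29, -0.19, 0.3, 0, 0, 0.002, 0.29, -0.19, 0.3, 0, 0, 0.002, 0.29, -0.19, 0.3, 0, 0, 0.002, 0.29, -0.19, 0.4, 0, 0, 0.002, 0.29, -0.19, 0.5, 0, 0, 0.002, 0.29, -0.19, 0.584, 0, 0, 0.002, 0.29, -0.19, 0.584, 0, 0, 0.002, 0.29, -0.19, 0.584, 0, 0, 0.002]}}

```text
clock: 3.83
ee_pos: [507.9, 304.5, 156.0]
tcp_rot: [0.997, 0.072, -0.0, 0.0]
ft_force: [0.4, 0.2, 0.4]
opening: 85.2
finger_force: 0.0
```

```bash
python3 - <<'E'
from h import *
for n in("wrist","side"): snap(n,n[0]+"3")
print(state()["ee_pos"],state()["ft_force"])
a=cv2.imread("pics/w3.png"); b=cv2.imread("pics/s3.png")[260:420,190:350]
cv2.imwrite("pics/m3.png",np.hstack([cv2.resize(a[0:400,120:480],(360,400)),cv2.resize(b,(400,400),interpolation=3)]))
E
```

```text
[509.5615 305.5935 158.4943] [0.0653 0.6434 0.5904]
```

View pics/m3.png

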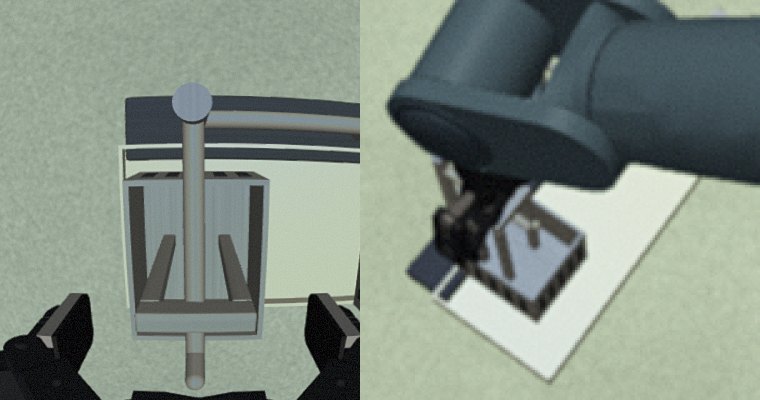

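The fingers straddle the bail bar symmetrically (bar spans about 256–376 px between fingers at 212 and 424). Closing a little lower, then I'll check the grip.

Request:
{"op": "carry_out", "data": {"motion": [0, 0, 0.02, 0, 0, 0, 0, 0, 0.02, 0, 0, 0, 0, 0, 0.02, 0, 0, 0, 0, 0, 0.02, 0, 0, 0, 0, 0, 0.02, 0, 0, 0, 0, 0, 0.02, 0, 0, 0, 0, 0, 0.02, 0, 0, 0, 0, 0, 0.02, 0, 0, 0, 0, 0, 0.02, 0, 0, 0, 0, 0, 0.02, 0, 0, 0, 0, 0, 0.02, 0, 0, 0, 0, 0, 0.02, 0, 0, 0], "gripper": 0.3, "grip_force": 60}}

```text
clock: 4.93
ee_pos: [508.5, 305.9, 150.0]
tcp_rot: [0.997, 0.073, 0.001, -0.0]
ft_force: [-0.1, 0.2, 5.3]
opening: 42.7
finger_force: 60.8
```

Request:
{"op": "carry_out", "data": {"motion": [0, 0, -0.03, 0, 0, 0, 0, 0, -0.06, 0, 0, 0, 0, 0, -0.09, 0, 0, 0, 0, 0, -0.09, 0, 0, 0, 0, 0, -0.09, 0, 0, 0, 0, 0, -0.09, 0, 0, 0]}}

```text
clock: 5.43
ee_pos: [507.4, 305.5, 175.7]
tcp_rot: [0.997, 0.073, -0.0, 0.0]
ft_force: [-0.1, 0.8, -3.9]
opening: 42.7
finger_force: 61.7
```

Request:
{"op": "carry_out", "data": {"motion": [-0.05, 0, 0, 0, 0, 0, -0.1, 0, 0, 0, 0, 0, -0.15, 0, 0, 0, 0, 0, -0.2, 0, 0, 0, 0, 0, -0.25, 0, 0, 0, 0, 0, -0.3, 0, 0, 0, 0, 0, -0.3, 0, -0.05, 0, 0, 0, -0.3, 0, -0.1, 0, 0, 0, -0.3, 0, -0.15, 0, 0, 0, -0.3, 0, -0.15, 0, 0, 0]}}

```text
clock: 6.27
ee_pos: [420.1, 293.3, 223.9]
tcp_rot: [0.997, 0.073, 0.003, -0.001]
ft_force: [1.2, 1.0, -2.1]
opening: 42.8
finger_force: 62.1
```

```bash
python3 - <<'E'
from h import *
print(state()["ft_force"],state()["finger_force"],state()["ee_pos"])
yaw=.077; x=np.array([np.cos(yaw),np.sin(yaw),0]); yv=np.array([-x[1],x[0],0]); o=np.array([544.,-267,0])
yb=-20; t=o-62*x+(yb+81)*yv; print(t)
q=state()["ee_pos"]
rows(([440,100,225],tool(.12)),([t[0],t[1],225],tool(yaw)))
E
```

```text
[ 1.1917  0.9555 -2.0527] 62.0750230550766 [420.1252 293.2665 223.9348]
[ 477.4913 -210.95      0.    ]
[-0.028, 0.647, -0.005, -0.0, -0.002, 0.008] dist 194.28867450867182
[-0.055, 1.691, -0.006, -0.0, -0.002, 0.022] dist 507.4705265830788
```

Request:
{"op": "carry_out", "data": {"motion": [-0.005, 0.05, 0, 0, 0, 0.001, -0.01, 0.14, 0, 0, 0, 0.002, -0.012, 0.24, 0, 0, 0, 0.003, -0.015, 0.34, 0, 0, 0, 0.004, -0.02, 0.44, 0, 0, 0, 0.006, -0.025, 0.54, 0, 0, 0, 0.007, -0.03, 0.64, 0, 0, 0, 0.008, -0.03, 0.74, 0, 0, 0, 0.01, -0.035, 0.84, 0, 0, 0, 0.011, -0.04, 0.93, 0, 0, 0, 0.012, -0.04, 0.98, 0, 0, 0, 0.013, -0.04, 1.0, 0, 0, 0, 0.013]}}

```text
clock: 7.27
ee_pos: [450.0, -7.9, 219.9]
tcp_rot: [0.999, 0.051, -0.001, -0.0]
ft_force: [-1.3, 0.4, -3.5]
opening: 42.7
finger_force: 62.6
```

```bash
python3 - <<'E'
from h import *
rows(([477.5,-211,200],tool(.077)))
E
```

```text
[0.023, 0.683, 0.066, -0.0, 0.0, 0.008] dist 205.96292934273944
```

Request:
{"op": "carry_out", "data": {"motion": [0, 0.05, 0, 0, 0, 0.001, 0.005, 0.14, 0, 0, 0, 0.002, 0.01, 0.23, 0, 0, 0, 0.003, 0.01, 0.32, 0, 0, 0, 0.004, 0.015, 0.41, 0.01, 0, 0, 0.006, 0.02, 0.5, 0.02, 0, 0, 0.007, 0.023, 0.58, 0.04, 0, 0, 0.008, 0.023, 0.65, 0.05, 0, 0, 0.008, 0.023, 0.683, 0.066, 0, 0, 0.008, 0.023, 0.683, 0.066, 0, 0, 0.008, 0.023, 0.683, 0.066, 0, 0, 0.008, 0.023, 0.683, 0.066, 0, 0, 0.008]}}

```text
clock: 8.27
ee_pos: [478.5, -207.6, 200.9]
tcp_rot: [0.999, 0.04, -0.0, -0.001]
ft_force: [-0.1, -0.8, -2.9]
opening: 42.9
finger_force: 62.8
```

```bash
python3 - <<'E'
from h import *
snap("wrist","w4"); print(state()["ee_pos"],state()["ft_force"])
rows(([477.5,-211,124],tool(.077)))
E
```

```text
[ 478.6307 -207.6821  201.1969] [ 0.3428 -0.0135 -3.85  ]
[-0.005, 0.011, 0.257, -0.0, 0.0, 0.001] dist 77.27642519734889
```

View pics/w4.png

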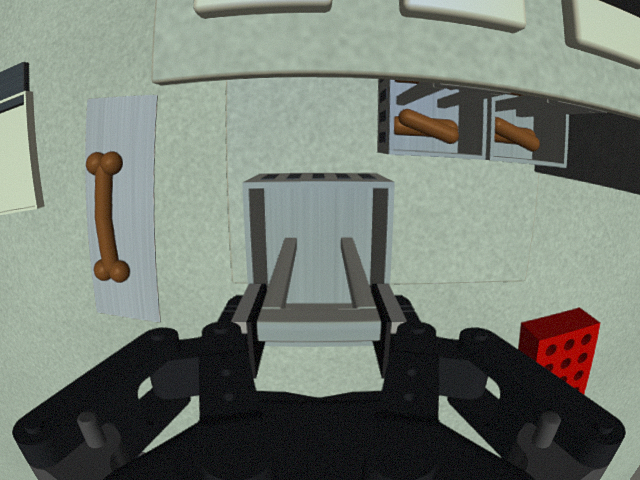

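The held basket hangs level with its rear rim at (245–392, 182), and row_b's front rim corner is at (390,152). I'll compare the two in shelf axes.

```bash
python3 - <<'E'
from h import *
yaw=.077; o=np.array([544.,-267,0]); L=lambda p:Ro.from_euler("z",-yaw).apply(p-o)
for n,u,v,z in [("rb+front",390,152,85),("rb/ra",486.5,158,85),("ra-",567,164,85),("rb+back",391,80,85),("f+",232,282,30),("f-",526,281,30),("left",226,82,30),("held rear+",245,182,166),("held rear-",392,182,166),("barL",258,330,201+30),("barR",382,330,201+30),("ub+",153,82,166),("ub m",380,78,166)]:
    p=fz("w4",u,v,z); print(n,p,"local",L(p))
print("tcp",L(state()["ee_pos"]))
E
```

```text
rb+front [ 542.4175 -252.2524   85.    ] local [-0.4434 14.8256 85.    ]
rb/ra [ 547.6802 -326.4466   85.    ] local [ -0.9035 -59.5536  85.    ]
ra- [ 555.0776 -403.684    85.    ] local [   0.5305 -137.1311   85.    ]
rb+back [ 593.4259 -248.4644   85.    ] local [50.7053 14.6786 85.    ]
f+ [ 414.1078 -132.6647   30.    ] local [-119.1737  143.9291   30.    ]
f- [ 434.5254 -422.2238   30.    ] local [-121.0906 -146.3427   30.    ]
left [ 592.0934 -119.6996   30.    ] local [ 59.2818 143.1644  30.    ]
held rear+ [ 522.7626 -168.1178  166.    ] local [-13.5681 100.2229 166.    ]
held rear- [ 528.498 -239.053  166.   ] local [-13.3063  29.0567 166.    ]
barL [ 480.23  -186.295  231.   ] local [-57.3729  85.3713 231.    ]
barR [ 483.6481 -228.9895  231.    ] local [-57.2491  42.5403 231.    ]
ub+ [ 571.8213 -116.4934  166.    ] local [ 39.3164 147.9205 166.    ]
ub m [ 578.1826 -228.5606  166.    ] local [ 37.0382  35.696  166.    ]
tcp [-60.6127  64.1706 201.1969]
```

Request:
{"op": "carry_out", "data": {"motion": [0, 0.022, 0.04, 0, 0, 0, 0, 0.022, 0.08, 0, 0, 0, 0, 0.022, 0.12, 0, 0, 0, 0, 0.022, 0.16, 0, 0, 0, 0, 0.022, 0.2, 0, 0, 0, 0, 0.022, 0.23, 0, 0, 0, 0, 0.022, 0.245, 0, 0, 0, 0, 0.022, 0.253, 0, 0, 0, 0, 0.022, 0.253, 0, 0, 0, 0, 0.022, 0.253, 0, 0, 0]}}

```text
clock: 9.15
ee_pos: [479.5, -215.8, 125.8]
tcp_rot: [0.999, 0.04, 0.0, 0.0]
ft_force: [0.2, 0.5, -3.8]
opening: 42.5
finger_force: 62.8
```

Request:
{"op": "carry_out", "data": {"motion": [0, 0, 0.004, 0, 0, 0, 0, 0, 0.008, 0, 0, 0, 0, 0, 0.01, 0, 0, 0, 0, 0, 0.01, 0, 0, 0]}}

```text
clock: 9.48
ee_pos: [479.2, -215.6, 122.5]
tcp_rot: [0.999, 0.04, 0.0, 0.0]
ft_force: [0.2, 0.3, -3.7]
opening: 42.7
finger_force: 62.8
```

Request:
{"op": "carry_out", "data": {"motion": [0, 0, 0.004, 0, 0, 0, 0, 0, 0.007, 0, 0, 0, 0, 0, 0.007, 0, 0, 0, 0, 0, 0.007, 0, 0, 0]}}

```text
clock: 9.82
ee_pos: [479.2, -215.7, 120.4]
tcp_rot: [0.999, 0.04, 0.0, 0.0]
ft_force: [-0.9, 0.3, -2.4]
opening: 42.5
finger_force: 62.8
```

Contact begins; a little more.

Request:
{"op": "carry_out", "data": {"motion": [0, 0, 0.003, 0, 0, 0, 0, 0, 0.005, 0, 0, 0, 0, 0, 0.005, 0, 0, 0, 0, 0, 0.005, 0, 0, 0]}}

```text
clock: 10.15
ee_pos: [479.4, -215.7, 120.4]
tcp_rot: [0.999, 0.04, -0.0, 0.0]
ft_force: [-5.5, 2.9, 8.0]
opening: 42.9
finger_force: 63.9
```

Request:
{"op": "carry_out", "data": {"motion": [0, 0, 0, 0, 0, 0, 0, 0, 0, 0, 0, 0, 0, 0, 0, 0, 0, 0, 0, 0, 0, 0, 0, 0, 0, 0, 0, 0, 0, 0, 0, 0, 0, 0, 0, 0, 0, 0, 0, 0, 0, 0], "gripper": 1}}

```text
clock: 10.73
ee_pos: [479.2, -215.6, 118.8]
tcp_rot: [0.999, 0.04, 0.0, -0.0]
ft_force: [0.0, -0.1, 0.9]
opening: 85.2
finger_force: 0.0
```

Request:
{"op": "carry_out", "data": {"motion": [0, 0, -0.08, 0, 0, 0, 0, 0, -0.18, 0, 0, 0, 0, 0, -0.28, 0, 0, 0, 0, 0, -0.35, 0, 0, 0, 0, 0, -0.35, 0, 0, 0]}}

```text
clock: 11.15
ee_pos: [481.6, -217.3, 229.6]
tcp_rot: [0.999, 0.04, 0.004, 0.003]
ft_force: [1.1, -1.4, 0.7]
opening: 85.4
finger_force: 0.0
```

```bash
python3 - <<'E'
from h import *
s=state(); print(s["ee_pos"],s["ft_force"],s["opening"])
yaw=.077; o=np.array([544.,-267,0]); W=lambda x,y,z:Ro.from_euler("z",yaw).apply([x,y,0])+o+[0,0,z]
rows((W(-160,57.7,225),tool(yaw,.0)))
E
```

```text
[ 481.5542 -217.3036  229.5933] [ 1.1129 -1.4137  0.6691] 85.38682306149869
[-0.339, -0.012, 0.013, 0.002, -0.002, 0.001] dist 101.72097477974084
```

Request:
{"op": "carry_out", "data": {"motion": [-0.1, -0.01, 0, 0, 0, 0, -0.2, -0.01, 0, 0, 0, 0, -0.3, -0.01, 0, 0, 0, 0, -0.36, -0.01, 0, 0, 0, 0, -0.36, -0.01, 0, 0, 0, 0, -0.36, -0.01, 0, 0, 0, 0], "gripper": 0.45}}

```text
clock: 11.65
ee_pos: [370.7, -221.1, 223.3]
tcp_rot: [0.999, 0.039, 0.0, -0.0]
ft_force: [0.3, 0.5, 1.3]
opening: 38.5
finger_force: 0.0
```

```bash
python3 - <<'E'
from h import *
snap("wrist","w5"); s=state(); print(s["ee_pos"],s["ft_force"],s["opening"])
cv2.imwrite("pics/z5.png",cv2.resize(cv2.imread("pics/w5.png")[0:300,160:560],(800,600),interpolation=3))
E
```

```text
[ 371.304  -221.1903  223.5324] [ 1.2661 -0.5271  0.8916] 38.22613749736418
```

View pics/z5.png

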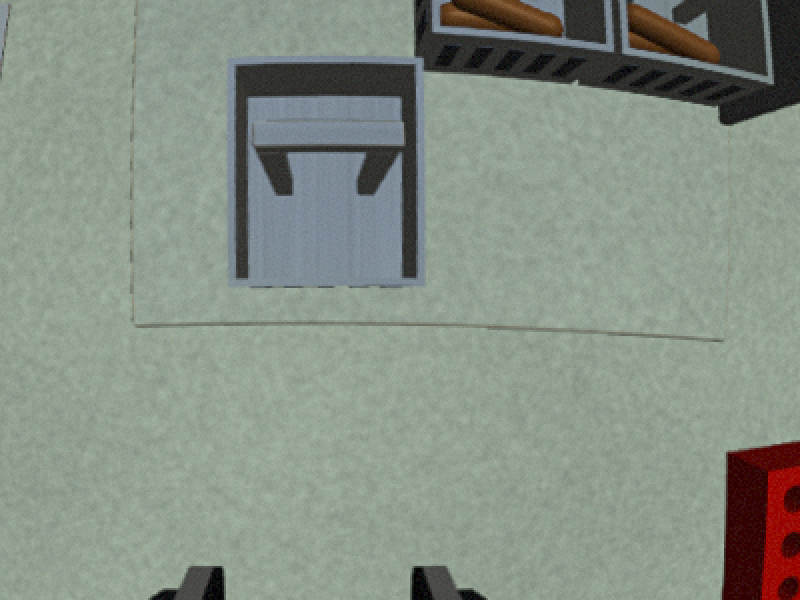

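The basket stands on the board in front of its place: rim at (230–424, 58–286) in the 2x crop. Row_b's front-left rim corner is near (430,32).

```bash
python3 - <<'E'
from h import *
yaw=.077; o=np.array([544.,-267,0]); L=lambda p:Ro.from_euler("z",-yaw).apply(p-o); W=lambda x,y,z:Ro.from_euler("z",yaw).apply([x,y,0])+o+[0,0,z]
for n,u,v,z in [("FL",230,286,85),("FR",424,286,85),("RL",230,60,85),("RR",424,58,85),("barL",253,123,150),("barR",404,123,150),("rb+front",432,34,85),("rb/ra",614,52,85),("f+",135,325,30),("f-",722,340,30)]:
    print(n,L(fz("w5",160+u/2,v/2,z)))
print(L(state()["ee_pos"]))
for p in (.4,): rows((W(-145,57.7,150),tool(yaw,p)),(W(-145,57.7,150),tool(yaw,-p)),(W(-145,57.7,56),tool(yaw,p)))
print(tool(yaw,.4).apply([0,0,1]))
E
```

```text
FL [-103.2471   91.8719   85.    ]
FR [-102.9913   18.9962   85.    ]
RL [-14.7028  92.1298  85.    ]
RR [-13.3678  18.887   85.    ]
barL [-55.238   77.7185 150.    ]
barR [-54.9581  34.3467 150.    ]
rb+front [-2.9981 15.632  85.    ]
rb/ra [ -2.353 -58.686  85.   ]
f+ [-119.8071  142.4933   30.    ]
f- [-120.6276 -143.0838   30.    ]
[-168.6605   58.9584  223.5324]
[0.079, 0.004, 0.245, -0.0, 0.127, 0.001] dist 77.25551220359975
[0.079, 0.004, 0.245, 0.0, -0.127, 0.001] dist 77.25551220359975
[0.079, 0.004, 0.558, -0.0, 0.127, 0.001] dist 169.19959822895382
[ 0.3883  0.03   -0.9211]
```

```bash
python3 - <<'E'
from h import *
yaw=.077; o=np.array([544.,-267,0]); W=lambda x,y,z:Ro.from_euler("z",yaw).apply([x,y,0])+o+[0,0,z]
rows((W(-145,56,120),tool(yaw,.3)),(W(-145,56,52),tool(yaw,.3)))
E
```

```text
[0.079, 0.01, 0.345, -0.0, 0.095, 0.001] dist 106.24277120096994
[0.079, 0.01, 0.572, -0.0, 0.095, 0.001] dist 173.18178851700938
```

Request:
{"op": "carry_out", "data": {"motion": [0.04, 0.01, 0.08, 0, 0.03, 0.001, 0.079, 0.01, 0.16, 0, 0.06, 0.001, 0.079, 0.01, 0.25, 0, 0.095, 0.001, 0.079, 0.01, 0.345, 0, 0.095, 0.001, 0.079, 0.01, 0.42, 0, 0.095, 0.001, 0.079, 0.01, 0.48, 0, 0.095, 0.001, 0.079, 0.01, 0.53, 0, 0.095, 0.001, 0.079, 0.01, 0.572, 0, 0.095, 0.001, 0.079, 0.01, 0.572, 0, 0.095, 0.001, 0.079, 0.01, 0.572, 0, 0.095, 0.001]}}

```text
clock: 12.53
ee_pos: [395.3, -221.8, 51.6]
tcp_rot: [0.988, 0.038, 0.148, -0.007]
ft_force: [0.2, -0.3, 0.2]
opening: 38.1
finger_force: 0.0
```

```bash
cat > l.py <<'E'
from h import *
yaw=.077; o=np.array([544.,-267,0]); L=lambda p:Ro.from_euler("z",-yaw).apply(p-o); W=lambda x,y,z:Ro.from_euler("z",yaw).apply([x,y,0])+o+[0,0,z]
E
python3 - <<'E'
from l import *
s=state(); print(L(s["ee_pos"]),s["ft_force"],s["opening"],s["joint_positions"])
T=tool(yaw,.3)
rows((W(-118,56,52),T),(W(-60,57,52),T),(W(-16,58,52),T),(W(-8.5,58,52),T))
E
```

```text
[-144.767    56.52     51.5695] [ 0.1835 -0.3252  0.1723] 38.077488722310804 [-0.9075 -0.0836  2.3051  0.354   0.786   0.3518]
[0.086, 0.002, 0.025, -0.001, 0.001, -0.0] dist 26.775539424364197
[0.271, -0.002, 0.081, -0.001, 0.001, -0.0] dist 84.76948067500415
[0.411, -0.005, 0.124, -0.001, 0.001, -0.0] dist 128.77625321607474
[0.435, -0.005, 0.132, -0.001, 0.001, -0.0] dist 136.27574554217654
```

Request:
{"op": "carry_out", "data": {"motion": [0.06, 0.002, 0.018, 0, 0, 0, 0.1, 0.001, 0.03, 0, 0, 0, 0.13, 0.001, 0.039, 0, 0, 0, 0.16, 0, 0.048, 0, 0, 0, 0.19, 0, 0.057, 0, 0, 0, 0.22, -0.001, 0.066, 0, 0, 0, 0.25, -0.001, 0.075, 0, 0, 0, 0.28, -0.002, 0.084, 0, 0, 0, 0.31, -0.003, 0.094, 0, 0, 0, 0.34, -0.004, 0.103, 0, 0, 0, 0.36, -0.005, 0.109, 0, 0, 0, 0.37, -0.005, 0.112, 0, 0, 0]}}

```text
clock: 13.53
ee_pos: [511.5, -211.9, 53.1]
tcp_rot: [0.988, 0.038, 0.149, -0.006]
ft_force: [-4.3, -0.5, 3.9]
opening: 38.5
finger_force: 2.5
```

```bash
python3 - <<'E'
from l import *
snap("wrist","w6"); s=state(); print(L(s["ee_pos"]),s["ft_force"])
T=tool(yaw,.3); rows((W(-16,58,52),T),(W(-8.5,58,52),T))
cv2.imwrite("pics/z6.png",cv2.resize(cv2.imread("pics/w6.png")[0:300,120:520],(800,600),interpolation=3))
E
```

```text
[-28.0346  57.3832  53.1095] [-0.8844 -0.1823  1.0155]
[0.037, -0.002, 0.015, -0.0, 0.0, -0.0] dist 12.10137989536139
[0.061, -0.002, 0.023, -0.0, 0.0, -0.0] dist 19.575816929739123
```

View pics/z6.png

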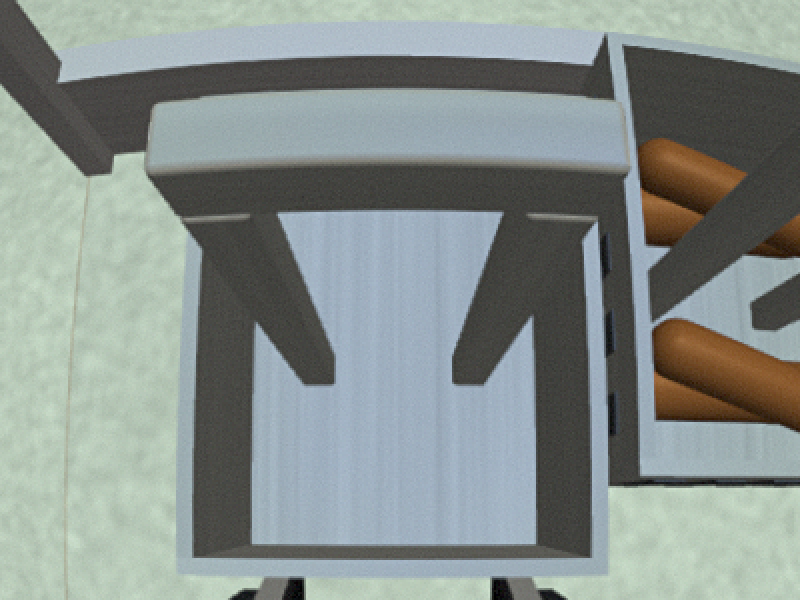

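The basket is nearly home: its front rim corner is at (607,575), with a narrow parallel gap to row_b's rim, whose corner is at (641,475).

```bash
python3 - <<'E'
from l import *
for n,u,v in [("FL",177,573),("FR",608,576),("rb F",640,477),("rb side",625,250),("own side R",603,400),("own side L",182,400)]: print(n,L(fz("w6",120+u/2,v/2,85)))
E
```

```text
FL [-18.7251  95.3942  85.    ]
FR [-19.1914  21.6105  85.    ]
rb F [-2.2378 15.7813 85.    ]
rb side [38.6685 16.6879 85.    ]
own side R [11.0203 22.2567 85.    ]
own side L [11.0216 94.7788 85.    ]
```

Request:
{"op": "carry_out", "data": {"motion": [0.012, -0.001, 0.006, 0, 0, 0, 0.024, -0.001, 0.01, 0, 0, 0, 0.034, -0.001, 0.014, 0, 0, 0, 0.042, -0.001, 0.017, 0, 0, 0, 0.048, -0.001, 0.019, 0, 0, 0, 0.048, -0.001, 0.019, 0, 0, 0]}}

```text
clock: 14.08
ee_pos: [526.2, -210.4, 51.5]
tcp_rot: [0.988, 0.038, 0.149, -0.006]
ft_force: [-1.9, -1.2, 2.0]
opening: 38.2
finger_force: 1.0
```

Request:
{"op": "carry_out", "data": {"motion": [0.005, 0, 0.001, 0, 0, 0, 0.01, 0, 0.003, 0, 0, 0, 0.01, 0, 0.003, 0, 0, 0]}}

```text
clock: 14.33
ee_pos: [529.2, -210.2, 51.5]
tcp_rot: [0.988, 0.038, 0.149, -0.006]
ft_force: [-3.4, 0.8, 1.7]
opening: 38.7
finger_force: 1.5
```

Request:
{"op": "carry_out", "data": {"motion": [0.004, 0, 0.001, 0, 0, 0, 0.007, 0, 0.002, 0, 0, 0, 0.007, 0, 0.002, 0, 0, 0]}}

```text
clock: 14.58
ee_pos: [530.0, -210.1, 51.4]
tcp_rot: [0.988, 0.038, 0.147, -0.006]
ft_force: [-13.5, -0.5, 9.8]
opening: 38.5
finger_force: 7.2
```

Request:
{"op": "carry_out", "data": {"motion": [0.004, 0, 0.001, 0, 0, 0, 0.007, 0, 0.002, 0, 0, 0, 0.007, 0, 0.002, 0, 0, 0]}}

```text
clock: 14.83
ee_pos: [530.3, -210.0, 51.3]
tcp_rot: [0.989, 0.039, 0.145, -0.007]
ft_force: [-29.2, -3.4, 20.9]
opening: 38.7
finger_force: 14.8
```

The force jump shows it has met the lip. Backing straight off.

Request:
{"op": "carry_out", "data": {"motion": [-0.02, 0, -0.006, 0, 0, 0, -0.06, 0, -0.019, 0, 0, 0, -0.14, 0, -0.043, 0, 0, 0, -0.24, 0, -0.074, 0, 0, 0, -0.32, 0, -0.098, 0, 0, 0, -0.4, 0, -0.2, 0, 0, 0, -0.4, 0, -0.32, 0, 0, 0, -0.4, 0, -0.44, 0, 0, 0, -0.4, 0, -0.5, 0, 0, 0, -0.4, 0, -0.5, 0, 0, 0]}}

```text
clock: 15.67
ee_pos: [376.7, -224.8, 164.9]
tcp_rot: [0.988, 0.038, 0.152, -0.001]
ft_force: [-0.1, -1.2, -0.1]
opening: 38.0
finger_force: 0.0
```

```bash
python3 - <<'E'
from l import *
c=snap("wrist","w7"); snap("side","s7"); s=state(); print(L(s["ee_pos"]),s["ft_force"])
cs=load("s7"); f=lambda d:d.astype(int)
p=fproj("w7",W(0,57.7,60)); print(p)
a=cv2.imread("pics/w7.png"); x0=int(np.clip(p[0]-200,0,240)); y0=int(np.clip(p[1]-140,0,180)); print(x0,y0)
b=cv2.imread("pics/s7.png"); 
z=np.vstack([cv2.resize(a[y0:y0+200,x0:x0+400],(800,400),interpolation=3),np.hstack([cv2.resize(b[120:280,320:480],(400,200)),cv2.resize(b[270:420,190:350],(400,200))])])
cv2.imwrite("pics/z7.png",z)
E
```

```text
[-164.5195   57.3842  160.241 ] [-0.3948 -0.0997  0.1035]
[313.4845  68.9131]
113 0
```

View pics/z7.png

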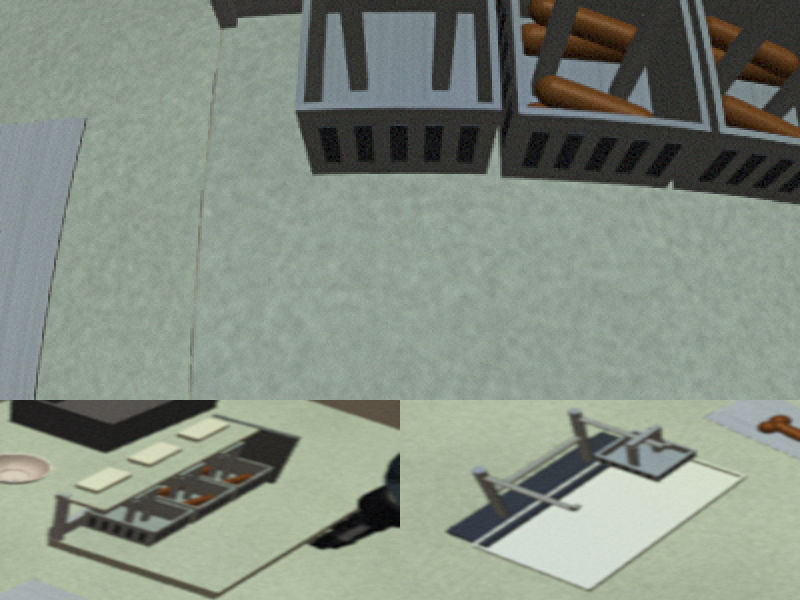

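The basket stands home in the row: its front rim at (297–500, 108) lines up with row_b's rim corner at (503,110), with a narrow parallel gap. The shallow basket still hangs on its hook.

```bash
python3 - <<'E'
from l import *
for n,u,v in [("FL",297,108),("FR",500,108),("rb F",505,112),("rb/ra",712,131)]: print(n,L(fz("w7",113+u/2,v/2,85)))
print(state()["ee_pos"],state()["ft_force"],job.finish_job())
E
```

```text
FL [-0.1343 94.8411 85.    ]
FR [-0.3364 22.2639 85.    ]
rb F [-1.9858 20.5353 85.    ]
rb/ra [ -2.312  -59.0058  85.    ]
the job is handed in; nothing more can be done
[ 375.5537 -222.4413  160.241 ] [-0.3948 -0.0997  0.1035] None
```

The deep basket is off its hook and stands home in the row: measured back against the rear lip, upright and square, about 2–6 mm from row_b. The shallow basket still hangs on its hook, and the job is handed in (no verdict came back).

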